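# Touch-dry test of varnish samples

## Robot

A 6-joint arm with a two-finger parallel gripper is mounted at the origin on the work surface; the furniture and walls round the work are solid. World frame = base frame: x ahead of the robot, y to its left, z up, the work surface at z = 0. Lengths are in mm, angles in rad, forces in N, time in s.
With the tool pointing down it reaches from about 275 to 750 mm from the base axis. Payload 10.2 kg.
Tool frame: the origin (TCP) lies at the very end of the fingers, on their centre line; the grasp point (between the pads) lies 19 mm behind it; z points along the fingers, y is the line along which they close (so a half turn about z gives the same grasp; the last joint's range is limited). The gripper opens to 85 mm and grips with 20 to 120 N. Pads are 22 mm wide; open, the fingers measure 114 mm over their backs; the gripper's body (76 mm by 85 mm) begins 54 mm behind the grasp point. The pads swing forward as they close: fully open they stand 13 mm farther back than shut.
Start: joints at [-1.363, 0.313, 1.498, -0, 1.331, -0.223], TCP at [219.227, -477.044, 231.294] pointing down, gripper open.
Joint ranges: [-2.94, 2.94], [-0.97, 2.17], [0.19, 2.56], [-1.23, 4.37], [0.02, 3.11], [-2.88, 2.88]. Speed limits (rad/s): [2.39, 2.39, 3.01, 3.14, 3.14, 3.14].

## Interface

Orientations are given as a unit quaternion [w, x, y, z].
In Python, from rig import monitor, eyes, job gives the robot as it stands. The module is installed in compiled form; this text tells all that it offers.
- The arm moves only by the tool send_rows, never from a script. Its argument "targets" is one flat list of numbers, 7 for each row, row after row: the turn, a rotation vector about the tool's x, y, z in degrees, then the shift along the tool's x, y, z in units of 60 mm (1.0 is 60 mm), then the opening, from -1 (shut) to 1 (fully open), so that 0 is half open. A call has 1 to 5 rows; each row shifts and turns the commanded pose from where the row before left it, along the tool's axes as they then stand; what a row does not reach is not made up. A row lasts 1/8 s, in which the tool goes at most 62.5 mm and 10.7 degrees, less where a joint would pass 70% of its speed; a pose out of reach is approached as far as the arm can. A call is refused whole if a number of a shift passes 1 or a number of a turn 10.7, either way. A call with a gripper value outside its range is refused whole. The fingers move at their own pace and stop on an object; "newtons" is the grip in N (left out, the last holds). Time passes only in rows, so rows that do not move let the fingers close. It gives the time, the measured TCP pose, the force, the opening and the grip force at its end, in the units of the state.
- monitor.sense(): the state, without advancing time (a new reading comes with each control period).
- eyes.capture(name): name is "side" or "top" or "wrist"; returns a dict with "img" (480x640x3 uint8, red, green, blue), "K" (3x3 intrinsics, pixels), "R" (3x3) and "t" (3): a world point X has camera coordinates R X + t. Camera axes: x right, y down, z forward; pixel columns grow to the right and rows downward; lengths in mm; the calibration is good to about 2 mm. A picture is of the moment at which its call begins. There is no depth.
- job.finish_job(): hands the job in; it is judged then, once.
The state is a dict: "time_s": time; "joints": joint angles; "dq": joint speeds; "tau": joint torques, N m; "eef_pos": TCP position; "ee_rot": TCP orientation; "force": force on the tool from outside, world axes, zero at the start; "wrist_torque": the same for the moment, N m; "grip_width": opening from 0.0 (shut) to 1.0 (fully open); "grip_force": force on a finger pad.
Only numpy, scipy, OpenCV 4.12 (cv2) and the standard library are available. Lean on these libraries where they do the work, as an engineer would, in place of code of your own. Each camera call takes 0.05 s, during which the arm holds its last target. There are 200 camera calls.

## Task

Varnished wooden samples are drying on four little spring-leaf stands. Test by touch whether two are dry: with closed fingertips press lightly down on top of the round sample until its leaf just gives, rest there a moment and lift off, then do the same on the square sample and withdraw. Never press a leaf to its stop; do not shift, tip or lift any stand, do not touch the triangular and the long sample or their stands, which are still wet, and leave everything else on the bench where it is.

Things in the scene. Friction and masses are not known exactly. Their poses are not given: they have to be found in the camera images.
- board: Fixed low white drying board on two runners, 215 x 580 mm, its top 50 mm above the bench; the four sample stands stand on it in a row from left to right, in any order, each turned up to 20 degrees. Origin: centre of its underside, at bench height.
- round_stand: Loose sample stand, about 0.8 kg, that carries the round sample: grey base plate 110 x 60 x 14 mm with a post 64 mm (screw heads 66 mm) high near the +x end of the base, from which a 20 mm wide spring-steel leaf reaches out level towards -x and carries the sample. All four stands are alike. Origin: centre of the base's underside; z up.
- round_sample: The round sample: plain wooden round disc, 56 mm across, 10 mm thick, fixed flat on the free end of the leaf, its top 70 mm above the board, 120 mm above the bench. Origin: middle of its underside, 27 mm from the stand's origin towards the stand's -x.
- round_top (a point): Middle of the top face of the round sample (plain wooden round disc, 56 mm across, 10 mm thick, flat on the free end of its leaf, top 70 mm above the board, 120 mm above the bench).
- round_leaf (a joint): Bend of that stand's leaf in rad: 0 at rest, grows as the sample is pressed down, stop at 0.2. The hinge line lies 67 mm from the middle of the sample, so 0.015 is about 1 mm down, 0.2 about 13 mm. It starts to give at about 0.7 N; 5 mm down takes about 3.5 N, the stop about 8 N. It springs back when let go.
- square_stand: Loose sample stand, about 0.8 kg, that carries the square sample: grey base plate 110 x 60 x 14 mm with a post 64 mm (screw heads 66 mm) high near the +x end of the base, from which a 20 mm wide spring-steel leaf reaches out level towards -x and carries the sample. All four stands are alike. Origin: centre of the base's underside; z up.
- square_sample: The square sample: plain wooden square, 52 x 52 mm, 10 mm thick, fixed flat on the free end of the leaf, its top 70 mm above the board, 120 mm above the bench. Origin: middle of its underside, 27 mm from the stand's origin towards the stand's -x.
- square_top (a point): Middle of the top face of the square sample (plain wooden square, 52 x 52 mm, 10 mm thick, flat on the free end of its leaf, top 70 mm above the board, 120 mm above the bench).
- square_leaf (a joint): Bend of that stand's leaf in rad: 0 at rest, grows as the sample is pressed down, stop at 0.2. The hinge line lies 67 mm from the middle of the sample, so 0.015 is about 1 mm down, 0.2 about 13 mm. It starts to give at about 0.7 N; 5 mm down takes about 3.5 N, the stop about 8 N. It springs back when let go.
- triangle_stand: Loose sample stand, about 0.8 kg, that carries the triangle sample: grey base plate 110 x 60 x 14 mm with a post 64 mm (screw heads 66 mm) high near the +x end of the base, from which a 20 mm wide spring-steel leaf reaches out level towards -x and carries the sample. All four stands are alike. Origin: centre of the base's underside; z up.
- triangle_top (a point): Middle of the top face of the triangle sample (plain wooden equal-sided triangle, about 64 mm a side, 10 mm thick, flat on the free end of its leaf, top 70 mm above the board, 120 mm above the bench).
- triangle_leaf (a joint): Bend of that stand's leaf in rad: 0 at rest, grows as the sample is pressed down, stop at 0.2. The hinge line lies 67 mm from the middle of the sample, so 0.015 is about 1 mm down, 0.2 about 13 mm. It starts to give at about 0.7 N; 5 mm down takes about 3.5 N, the stop about 8 N. It springs back when let go.
- long_stand: Loose sample stand, about 0.8 kg, that carries the long sample: grey base plate 110 x 60 x 14 mm with a post 64 mm (screw heads 66 mm) high near the +x end of the base, from which a 20 mm wide spring-steel leaf reaches out level towards -x and carries the sample. All four stands are alike. Origin: centre of the base's underside; z up.
- long_top (a point): Middle of the top face of the long sample (plain wooden long narrow rectangle, 28 x 80 mm, 10 mm thick, flat on the free end of its leaf, top 70 mm above the board, 120 mm above the bench).
- long_leaf (a joint): Bend of that stand's leaf in rad: 0 at rest, grows as the sample is pressed down, stop at 0.2. The hinge line lies 67 mm from the middle of the sample, so 0.015 is about 1 mm down, 0.2 about 13 mm. It starts to give at about 0.7 N; 5 mm down takes about 3.5 N, the stop about 8 N. It springs back when let go.
- spray_can: Small spray can, 53 mm across, 116 mm high, at the back. Leave alone; origin at its underside.
- paint_jar: Slim jar with dark cap, 44 mm across, 105 mm high, at the back. Leave alone; origin at its underside.
- small_tin: Small food tin, 58 mm across, 72 mm high, at the back. Leave alone; origin at its underside.
- paint_tin: Paint tin, 78 mm across, 77 mm high, in the far left corner. Leave alone; origin at its underside.
- white_pot: Small white pot, 44 mm across, 38 mm high, at the back right. Leave alone; origin at its underside.
- glue_bottle: Glue bottle, 47 mm across, 85 mm high, front left. Leave alone; origin at its underside.

How it is judged:
By the outcome, as a careful person would: the job done as asked, in the order asked, and still so for the second after the job is handed in, with the robot touching nothing.
It also fails if it takes over 38 s, if anything falls off the work surface, if the arm or the gripper's body presses on something with over 40 N, if the wrist force passes 120 N, or if a joint passes its speed limit or range.

## Working session

There is one attempt and no reset: what is moved stays moved. The work goes in short steps, Python scripts to look and compute and a tool call to move; the robot and the scene stay as the last step left them, time stands still between calls to the robot, and variables do not carry over. Pictures are saved under pics/ and viewed, at most 10 in all, crops included, and the job is handed in when it is done.

Besides the shell and the picture viewer there is one more tool, called after "Request:" as name(argument=value, ...), one argument or row to a line, values as JSON. send_rows: Moves the arm, as the interface text tells. Its arguments: {"type":"object","properties":{"targets":{"type":"array","items":{"type":"number"}},"newtons":{"type":"number"}},"required":["targets"]}

```bash
mkdir -p pics; python3 - <<'E'
from rig import monitor, eyes
import cv2,pickle
s=monitor.sense();print({k:s[k] for k in('time_s','eef_pos','ee_rot','force','grip_width')})
d={n:eyes.capture(n) for n in('top','side')}
pickle.dump(d,open('d.pkl','wb'))
for n in d: cv2.imwrite(f'pics/{n}1.png',d[n]['img'][:,:,::-1]); print(n,d[n]['K'],d[n]['R'],d[n]['t'])
E
```

```text
{'time_s': 0.0, 'eef_pos': array([ 219.17117521, -476.77667549,  230.72625126]), 'ee_rot': array([-6.57882926e-04,  9.76889698e-01,  2.13743036e-01, -3.76003917e-06]), 'force': array([-0.38023424,  0.10103324,  0.53190762]), 'grip_width': 1.0006562230828677}
top [[498.58152064   0.         323.40791954]
 [  0.         498.58152064 232.02857552]
 [  0.           0.           1.        ]] [[-0.00212753 -0.99998744 -0.00453842]
 [-0.99162395  0.0026958  -0.12913048]
 [ 0.1291411   0.00422567 -0.99161723]] [  37.25207349  462.5060832  1293.46219063]
side [[510.00425655   0.         322.31601463]
 [  0.         510.00425655 241.36352411]
 [  0.           0.           1.        ]] [[ 0.99497213 -0.09911378 -0.01438442]
 [-0.05343323 -0.40385763 -0.91326004]
 [ 0.0847074   0.9094369  -0.40712306]] [-459.3099976   126.68615994 1142.88100104]
```

View pics/top1.png

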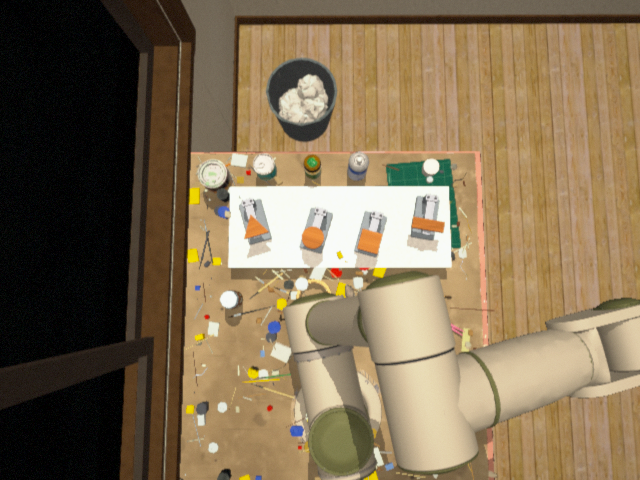

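View pics/side1.png

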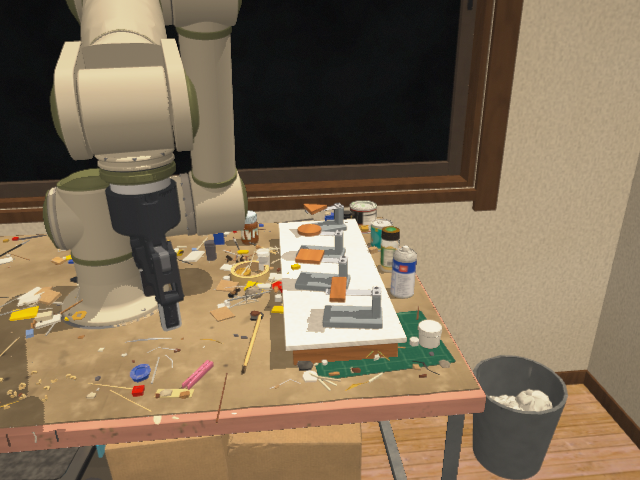

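The top view shows, left to right, triangle (256,228), round (313,238), square (371,241) and long (428,226). The posts point away from the robot. Next I measure the centroids at z=120.

```bash
cat > h.py <<'E'
import numpy as np,cv2
def back(c,uv,z):
    r=c['R'].T@np.linalg.inv(c['K'])@np.array([*uv,1.]); o=-c['R'].T@c['t']
    return o+r*(z-o[2])/r[2]
def blobs(c,amin=100,top=120):
    h=cv2.cvtColor(c['img'],cv2.COLOR_RGB2HSV)
    m=cv2.inRange(h,(5,170,120),(17,255,255))
    n,l,s,ce=cv2.connectedComponentsWithStats(m)
    for i in range(1,n):
        if s[i,4]>amin:
            cs,_=cv2.findContours((l==i).astype('uint8'),0,1)
            P=np.array([back(c,p[0],top)[:2] for p in max(cs,key=len)],'float32')
            print(ce[i].round(1),s[i,4],back(c,ce[i],top).round(1),cv2.minAreaRect(P))
E
python3 - <<'E'
import pickle;from h import *
d=pickle.load(open('d.pkl','rb'))
for n in d: print(n);blobs(d[n])
E
```

```text
top
[254.1 228.2] 230 [461.  207.4 120. ] ((456.0202331542969, 212.05368041992188), (51.558570861816406, 45.29069900512695), 45.05412673950195)
[427.3 224.4] 286 [ 469.3 -221.5  120. ] ((469.1457824707031, -221.94715881347656), (74.95081329345703, 23.921302795410156), 79.03377532958984)
[312.4 237.3] 335 [437.7  62.9 120. ] ((438.6380615234375, 62.73530578613281), (46.96715545654297, 49.75865936279297), 89.89898681640625)
[369.3 241.2] 371 [427.9 -77.3 120. ] ((428.0029296875, -77.2445068359375), (47.07926940917969, 48.42510223388672), 74.2177505493164)
side
[314.6 206.9] 121 [463.4 201.4 120. ] ((469.92156982421875, 198.97288513183594), (53.03199005126953, 70.62065124511719), 14.613012313842773)
[309.1 229. ] 179 [438.2  55.1 120. ] ((436.6315612792969, 55.907405853271484), (60.701942443847656, 48.91956329345703), 84.65154266357422)
[309.4 255.5] 303 [427.9 -86.6 120. ] ((427.5498046875, -86.41360473632812), (60.51166534423828, 50.75501251220703), 74.17925262451172)
[337.7 287.6] 307 [ 468.8 -227.9  120. ] ((468.6408996582031, -229.12901306152344), (85.67411041259766, 25.271129608154297), 79.93314361572266)
```

Request:
send_rows(
  targets=[0,0,0,0.7,-0.66,0,-1,0,0,0,0.7,-0.66,0,-1,0,0,0,0.7,-0.66,0,-1,0,0,0,0.7,-0.66,0,-1,0,0,0,0.7,-0.66,0,-1],
  newtons=20,
)

```text
time_s: 0.72
eef_pos: [327.6, -207.6, 231.2]
ee_rot: [-0.0, 0.977, 0.213, 0.0]
force: [0.6, 0.2, -0.1]
grip_width: 0.001
grip_force: 0.0
```

Request:
send_rows(
  targets=[0,0,0,0.7,-0.66,0,-1,0,0,0,0.7,-0.66,0,-1,0,0,0,0.7,-0.66,0,-1,0,0,0,0.7,-0.66,0,-1,0,0,0,0,0,0,-1],
)

```text
time_s: 1.35
eef_pos: [414.1, 7.8, 231.0]
ee_rot: [-0.0, 0.976, 0.217, -0.0]
force: [-0.7, -0.4, -0.1]
grip_width: 0.0
grip_force: 0.0
```

```bash
python3 - <<'E'
from rig import monitor, eyes
import pickle;from h import *
s=monitor.sense();print({k:s[k] for k in('time_s','eef_pos','ee_rot','force','grip_width')})
c=eyes.capture('wrist');blobs(c);cv2.imwrite('pics/w1.png',c['img'][:,:,::-1])
E
```

```text
{'time_s': 1.35, 'eef_pos': array([414.14227155,   7.7629294 , 230.99335791]), 'ee_rot': array([-3.65288108e-04,  9.76227468e-01,  2.16748112e-01, -2.30337528e-04]), 'force': array([-0.69508819, -0.36609643, -0.08399195]), 'grip_width': 0.0003474541954379611}
```

View pics/w1.png

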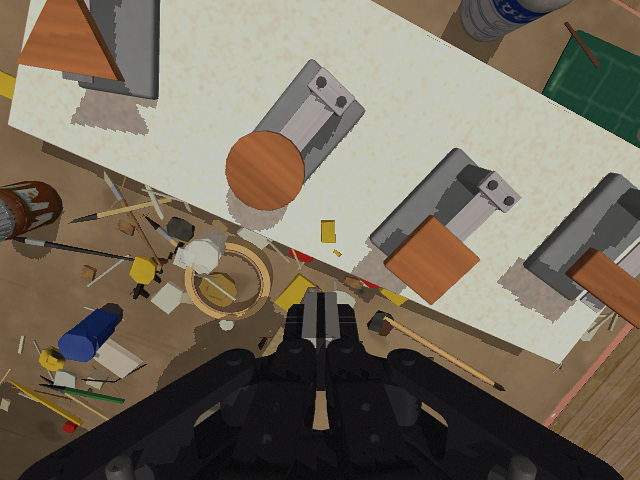

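The wrist view shows the round disc at about (265,170), the square at about (432,260), and the shut fingertips at (320,300). I backproject these with the wrist calibration.

```bash
sed -i 's/(5,170,120)/(5,140,100)/' h.py; python3 - <<'E'
from rig import eyes
from h import *
c=eyes.capture('wrist')
for p in((265,170),(432,260)):print(back(c,p,120).round(1))
blobs(c,1500)
print((c['K']@(c['R']@np.array([414,8,231])+c['t'])))
E
```

```text
[439.9  60.2 120. ]
[430.4 -79.9 120. ]
[61.8 41.2] 4644 [460.6 205.7 120. ] ((463.9561462402344, 206.5789794921875), (40.64276123046875, 63.207149505615234), 16.17972183227539)
[262.1 168.8] 4876 [439.8  62.3 120. ] ((438.8510437011719, 61.826541900634766), (54.34404754638672, 54.33553695678711), 70.95138549804688)
[430.2 259.3] 4277 [430.3 -78.3 120. ] ((429.3636779785156, -78.8448715209961), (51.34451675415039, 51.242584228515625), 74.10345458984375)
[610.8 284.5] 2621 [ 471. -216.  120.] ((470.5240478515625, -223.4757080078125), (78.98162841796875, 27.08922004699707), 79.89476013183594)
[50654.10026105 49345.2228911    160.52029289]
```

Request:
send_rows(
  targets=[0,0,0,0.76,-0.64,0,-1,0,0,0,0,0,0.8,-1,0,0,0,0,0,0.6,-1,0,0,0,0,0,0.2,-1,0,0,0,0,0,0,-1],
)

```text
time_s: 2.08
eef_pos: [439.5, 57.7, 135.7]
ee_rot: [0.0, 0.977, 0.213, -0.0]
force: [-0.4, -0.4, -0.1]
grip_width: -0.001
grip_force: 0.0
```

Request:
send_rows(
  targets=[0,0,0,0,0,0,-1,0,0,0,0,0,0,-1],
)

```text
time_s: 2.33
eef_pos: [439.8, 58.4, 136.3]
ee_rot: [0.0, 0.977, 0.214, 0.001]
force: [0.5, 0.2, -0.2]
grip_width: -0.004
grip_force: 0.0
```

Request:
send_rows(
  targets=[0,0,0,0.02,-0.05,0,-1,0,0,0,0,0,0.1,-1,0,0,0,0,0,0.1,-1,0,0,0,0,0,0.02,-1,0,0,0,0,0,0,-1],
)

```text
time_s: 2.95
eef_pos: [439.1, 61.8, 122.0]
ee_rot: [-0.0, 0.977, 0.214, -0.0]
force: [-0.8, -0.1, 0.2]
grip_width: 0.0
grip_force: 0.0
```

Request:
send_rows(
  targets=[0,0,0,0,0,0.02,-1,0,0,0,0,0,0.02,-1,0,0,0,0,0,0,-1,0,0,0,0,0,0,-1],
)

```text
time_s: 3.45
eef_pos: [439.1, 61.8, 119.8]
ee_rot: [0.0, 0.977, 0.214, 0.0]
force: [-0.3, -0.8, 2.2]
grip_width: 0.002
grip_force: 0.5
```

Request:
send_rows(
  targets=[0,0,0,0,0,0.02,-1,0,0,0,0,0,0,-1,0,0,0,0,0,0,-1],
)

```text
time_s: 3.82
eef_pos: [439.0, 61.8, 118.5]
ee_rot: [-0.0, 0.977, 0.214, -0.0]
force: [-1.7, 0.7, 2.1]
grip_width: 0.001
grip_force: 1.1
```

Request:
send_rows(
  targets=[0,0,0,0,0,0.02,-1,0,0,0,0,0,0,-1,0,0,0,0,0,0,-1],
)

```text
time_s: 4.2
eef_pos: [439.0, 61.8, 117.3]
ee_rot: [-0.0, 0.977, 0.214, -0.0]
force: [-3.4, -0.5, 2.0]
grip_width: -0.006
grip_force: 1.7
```

```bash
python3 - <<'E'
from rig import monitor, eyes
from h import *
a=[]
for i in range(4):
    c=eyes.capture('side');s=monitor.sense();a.append([*s['force'],s['eef_pos'][2]])
print(np.mean(a,0))
cv2.imwrite('pics/s2.png',cv2.resize(c['img'][180:320,240:400,::-1],None,fx=4,fy=4))
E
```

```text
[ -2.8864135    0.99104535   3.227015   117.27554157]
```

View pics/s2.png

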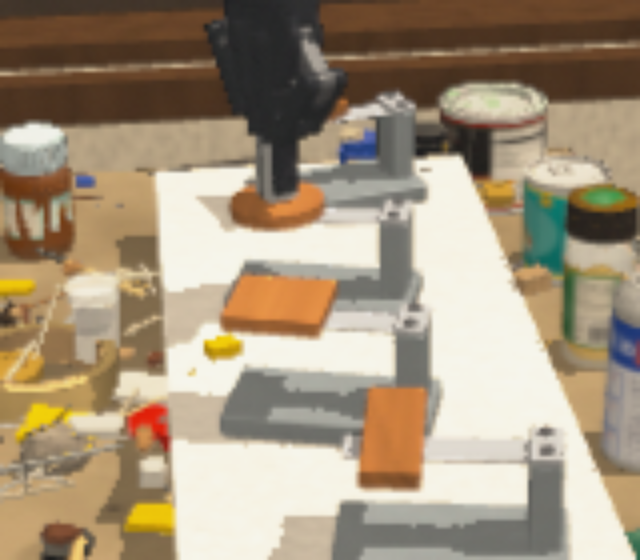

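The crop shows the shut fingertips resting on the disc at crop pixel (280,200). The force is about 3.2 N and the leaf has given about 3 mm. I rest briefly, then lift.

Request:
send_rows(
  targets=[0,0,0,0,0,0,-1,0,0,0,0,0,0,-1,0,0,0,0,0,0,-1,0,0,0,0,0,-0.03,-1,0,0,0,0,0,-0.05,-1],
)

```text
time_s: 5.03
eef_pos: [439.4, 61.7, 122.2]
ee_rot: [0.0, 0.977, 0.214, 0.0]
force: [-0.4, -0.7, -0.1]
grip_width: -0.001
grip_force: 0.0
```

Request:
send_rows(
  targets=[0,0,0,0,0,-0.2,-1,0,0,0,0,0,-0.5,-1,0,0,0,0,0,-0.3,-1,0,0,0,0,0,0,-1],
)

```text
time_s: 5.52
eef_pos: [439.9, 61.7, 183.5]
ee_rot: [0.001, 0.977, 0.214, 0.002]
force: [-0.3, 0.3, -0.4]
grip_width: 0.001
grip_force: 0.0
```

Request:
send_rows(
  targets=[0,0,0,-0.38,0.69,0,-1,0,0,0,-0.38,0.69,0,-1,0,0,0,-0.38,0.69,0,-1,0,0,0,0,0,0,-1,0,0,0,0,0,0,-1],
)

```text
time_s: 6.15
eef_pos: [428.6, -79.2, 181.6]
ee_rot: [-0.0, 0.977, 0.214, -0.0]
force: [0.1, 0.2, 0.8]
grip_width: -0.002
grip_force: 0.0
```

```bash
python3 - <<'E'
from rig import eyes,monitor
from h import *
import pickle
c=eyes.capture('wrist');print(monitor.sense()['eef_pos']);blobs(c,1500)
print('side');blobs(eyes.capture('side'));print('top');blobs(eyes.capture('top'))
E
```

```text
[428.69242575 -78.80147514 181.75735622]
[ 93.7 140. ] 8038 [440.2  62.2 120. ] ((439.1105651855469, 61.776031494140625), (54.00568389892578, 54.38747787475586), 24.64954948425293)
[320.2 252.4] 6325 [432.2 -77.8 120. ] ((429.6693115234375, -79.01142120361328), (51.195560455322266, 51.47736358642578), 74.11384582519531)
[555.8 289.4] 4911 [ 471.2 -222.3  120. ] ((470.6213073730469, -223.8791961669922), (79.38683319091797, 27.07605743408203), 79.99370574951172)
side
[390.1 181.1] 842 [703.7 390.8 120. ] ((711.5972290039062, 390.73516845703125), (424.1899719238281, 60.73378372192383), 0.04462379217147827)
[249.6 187.5] 457 [291.2 389.  120. ] ((282.2919006347656, 390.5494689941406), (61.27410125732422, 244.2744598388672), 89.60450744628906)
[373.2 193.8] 190 [632.6 283.5 120. ] ((631.1456298828125, 283.7962951660156), (18.810157775878906, 248.09567260742188), 89.6200180053711)
[ 31.6 198.5] 103 [-307.   376.1  120. ] ((-304.1867370605469, 375.24462890625), (99.42411041259766, 28.85171890258789), 2.9153411388397217)
[241.1 199.9] 214 [271.6 283.5 120. ] ((274.1217041015625, 283.34695434
[... 1351 characters left out ...]
.4] 150 [ 725.7 -670.8  120. ] ((725.2059326171875, -671.5806884765625), (29.273113250732422, 9.560216903686523), 4.087416172027588)
[582.6 477.1] 165 [ 675.4 -668.7  120. ] ((672.1397705078125, -669.6517944335938), (5.7423295974731445, 72.9179458618164), 89.61823272705078)
top
[254.1 228.2] 262 [460.9 207.4 120. ] ((456.0419006347656, 212.07147216796875), (55.12238311767578, 48.78112030029297), 45.04652786254883)
[433.4 225.4] 192 [ 466.8 -236.5  120. ] ((466.99798583984375, -236.631103515625), (47.06638717651367, 25.907670974731445), 81.57388305664062)
[312.4 237.4] 368 [437.5  63.  120. ] ((437.6554260253906, 63.220951080322266), (50.971031188964844, 52.1333122253418), 63.462337493896484)
```

The round sample has not moved, and I'm aligned over the square. I use the same press.

Request:
send_rows(
  targets=[0,0,0,0.01,0,0.5,-1,0,0,0,0,0,0.3,-1,0,0,0,0,0,0.15,-1,0,0,0,0,0,0,-1,0,0,0,0,0,0,-1],
)

```text
time_s: 6.92
eef_pos: [429.8, -79.4, 125.8]
ee_rot: [0.0, 0.977, 0.214, 0.001]
force: [-0.1, 0.7, -0.3]
grip_width: -0.002
grip_force: 0.0
```

Request:
send_rows(
  targets=[0,0,0,0,0,0.02,-1,0,0,0,0,0,0.02,-1,0,0,0,0,0,0.02,-1,0,0,0,0,0,0,-1,0,0,0,0,0,0,-1],
)

```text
time_s: 7.55
eef_pos: [429.4, -79.4, 121.5]
ee_rot: [-0.0, 0.977, 0.214, -0.0]
force: [-0.7, -0.2, -0.6]
grip_width: -0.004
grip_force: 0.0
```

Request:
send_rows(
  targets=[0,0,0,0,0,0.02,-1,0,0,0,0,0,0.02,-1,0,0,0,0,0,0,-1,0,0,0,0,0,0,-1],
)

```text
time_s: 8.05
eef_pos: [429.3, -79.4, 119.1]
ee_rot: [-0.0, 0.977, 0.214, -0.0]
force: [-0.7, 0.4, 2.2]
grip_width: 0.0
grip_force: 0.9
```

Request:
send_rows(
  targets=[0,0,0,0,0,0.02,-1,0,0,0,0,0,0.01,-1,0,0,0,0,0,0,-1,0,0,0,0,0,0,-1],
)

```text
time_s: 8.55
eef_pos: [429.3, -79.3, 117.3]
ee_rot: [-0.0, 0.977, 0.214, -0.0]
force: [-3.3, 0.3, 3.2]
grip_width: -0.001
grip_force: 1.7
```

```bash
python3 - <<'E'
from rig import monitor, eyes
from h import *
a=[]
for i in range(4):
    c=eyes.capture('side');s=monitor.sense();a.append([*s['force'],s['eef_pos'][2],s['grip_force']])
print(np.mean(a,0))
E
```

```text
[ -2.7066848    0.65934515   3.29827276 117.29785549   1.69539573]
```

The square gives the same reading as the round press: 3.3 N, about 3 mm down. I rest, lift and withdraw.

Request:
send_rows(
  targets=[0,0,0,0,0,0,-1,0,0,0,0,0,0,-1,0,0,0,0,0,0,-1,0,0,0,0,0,-0.03,-1,0,0,0,0,0,-0.05,-1],
)

```text
time_s: 9.38
eef_pos: [429.7, -79.5, 122.3]
ee_rot: [0.0, 0.977, 0.214, 0.0]
force: [-0.2, -0.3, -0.1]
grip_width: -0.0
grip_force: 0.0
```

Request:
send_rows(
  targets=[0,0,0,0,0,-0.2,-1,0,0,0,0,0,-0.6,-1,0,0,0,0,0,-0.8,-1,0,0,0,0,0,-0.4,-1,0,0,0,-0.6,0,0,-1],
)

```text
time_s: 10.0
eef_pos: [397.6, -94.6, 244.4]
ee_rot: [0.002, 0.977, 0.215, 0.002]
force: [-0.4, -0.5, -0.2]
grip_width: -0.001
grip_force: 0.0
```

Request:
send_rows(
  targets=[0,0,0,-0.5,0,0,-1,0,0,0,0,0,0,-1,0,0,0,0,0,0,-1,0,0,0,0,0,0,-1],
)

```text
time_s: 10.5
eef_pos: [369.9, -106.7, 242.2]
ee_rot: [-0.0, 0.977, 0.214, 0.0]
force: [0.1, -0.4, 0.1]
grip_width: -0.003
grip_force: 0.0
```

```bash
python3 - <<'E'
from rig import eyes
from h import *
c=eyes.capture('wrist');blobs(c,1500);cv2.imwrite('pics/w3.png',c['img'][:,:,::-1])
E
```

```text
[129.4  36.3] 5624 [437.5  60.8 120. ] ((435.07659912109375, 59.88600158691406), (45.97613525390625, 54.65976333618164), 24.71393585205078)
[319.6 139.5] 5397 [430.2 -78.8 120. ] ((429.2219543457031, -79.21663665771484), (51.3222541809082, 51.2960205078125), 74.08563232421875)
[521.7 172.5] 4047 [ 470.7 -222.6  120. ] ((470.2788391113281, -223.89874267578125), (79.46478271484375, 27.193885803222656), 79.96646881103516)
```

View pics/w3.png

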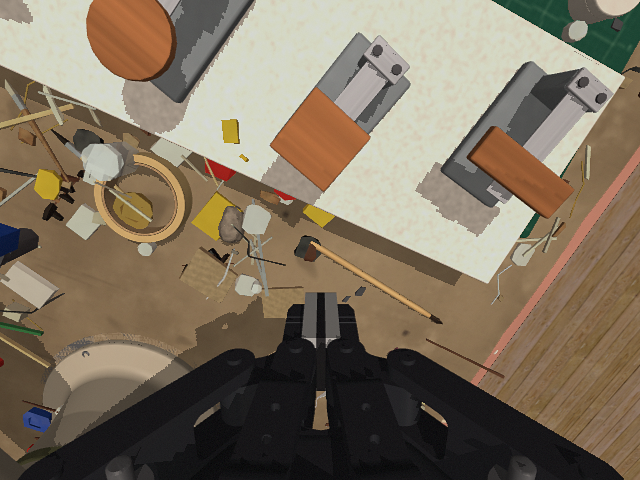

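The picture shows the square at (320,140), the long sample at (521,172) and the round one, partly cut off by the frame, at (129,36). The square and long samples match their earlier positions, and the fingers are clear.

```bash
python3 -c "
from rig import job
print(job.finish_job())"
```

```text
the job is handed in; nothing more can be done
None
```

I pressed the round sample and then the square one, each about 3 mm down at about 3 N, well short of the stop. I rested on each and lifted off, found no sign that any stand had moved, and handed the job in at about 10.5 s.

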